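# Fit the lever onto the splined valve stem and swing it to its stop

### The arm

A 6-joint arm with a two-finger parallel gripper is mounted at the origin on a cart in front of the work surface, level with it; the furniture and walls round the work are solid. World frame = base frame: x ahead of the robot, y to its left, z up, the work surface at z = 0. Lengths are in mm, angles in degrees, forces in N, time in s.
With the tool pointing down it reaches from about 250 to 800 mm from the base axis. Payload 8.5 kg.
Tool frame: the origin (TCP) lies on the mounting face of the last link; the fingertips stand 173 mm ahead of it and the grasp point (between the pads) lies robot.grasp_offset ahead of it (robot.grasp_offset is the distance from the TCP to the grasp point, in mm); z points along the fingers, y is the line along which they close (so a half turn about z gives the same grasp; the last joint's range is limited). The gripper opens to 85 mm and grips with 20 to 120 N. Pads are 22 mm wide; open, the fingers measure 114 mm over their backs; the gripper's body (76 mm by 85 mm) begins 54 mm behind the grasp point. The pads swing forward as they close: fully open they stand 13 mm farther back than shut.
Start: joints at [-68.927, 13.648, -0.773, 75.585, 0, 90], TCP at [188.76, -489.865, 404.676] pointing down, gripper open.
Joint ranges: [-152.45, 152.45], [-59.26, 108.67], [-65.41, 83.53], [-104.44, 129.93], [-82.83, 76.93], [-180, 180]. Speed limits (degrees/s): [127.2, 127.2, 159.86, 180, 180, 180].

### API

Orientations are given as [roll, pitch, yaw] about the fixed x, y, z axes, in that order (R = Rz(yaw) Ry(pitch) Rx(roll)).
In Python, from bench import robot, vision gives the robot as it stands. The module is installed in compiled form; this text tells all that it offers.
- The arm moves only by the tool apply_moves, never from a script. Its argument "motion" is a list that holds one entry, the list of rows, each a list of 5 numbers: the shift along the world's x, y, z in m, then the turn about the world's z in degrees, then the opening, from 0 (shut) to 1 (fully open). A call has 1 to 5 rows; each row is the pose to reach, as a shift and turn from the pose commanded when the call began; what a row does not reach only later rows make up. A row lasts 1/10 s, in which the tool goes at most 50 mm and 8.59 degrees, less where a joint would pass 70% of its speed; a pose out of reach is approached as far as the arm can. A call with a gripper value outside its range is refused whole. The fingers move at their own pace and stop on an object; "squeeze" is the grip in N (left out, the last holds). Time passes only in rows, so rows that repeat a pose let the fingers close. It gives the time, the measured TCP pose, the force, the opening and the grip force at its end, in the units of the state.
- robot.get_state(): the state, without advancing time (a new reading comes with each control period).
- vision.camera(name): name is "scene" or "top"; returns a dict with "img" (480x640x3 uint8, red, green, blue), "depth" (480x640 float32, mm along the optical axis (not along the pixel's ray), 0 where there is no reading), "fx", "fy", "cx", "cy" (pixels), "world_from_camera" (4x4, takes a point from camera to world coordinates). Camera axes: x right, y down, z forward; pixel columns grow to the right and rows downward; lengths in mm; the calibration is good to about 2 mm. A picture is of the moment at which its call begins.
- robot.sign_off(): hands the job in; it is judged then, once.
The state is a dict: "time_s": time; "joints": joint angles; "qd": joint speeds; "tau": joint torques, N m; "position": TCP position; "tool_rot": TCP orientation; "wrist_force": force on the tool from outside, world axes, zero at the start; "torque": the same for the moment, N m; "grip_width": opening from 0.0 (shut) to 1.0 (fully open); "grip_force": force on a finger pad.
Only numpy, scipy, OpenCV 4.12 (cv2) and the standard library are available. Lean on these libraries where they do the work, as an engineer would, in place of code of your own. Each camera call takes 0.05 s, during which the arm holds its last target. There are 200 camera calls.

### The job

Put the loose valve lever onto the splined stem of the valve block: turn it gently to and fro on the stem until you feel the one position in which it slides on, and push it fully home. Then swing the fitted lever counter-clockwise (seen from above) until its arm rests against the stop post, and let go of it. Do not force anything, and leave the timer, the dropper bottle and the petri dish where they are.

Things in the scene. Friction and masses are not known exactly. Their poses are not given: they have to be found in the camera images.
- lever_hub (a point): Loose dark steel lever lying flat, 0.15-0.3 kg. Point: on the hub's bore axis, half-way up the hub. Hub: twelve-sided boss 40 mm across, 28 mm tall (z -14 to +14 mm), with two flats 24 mm wide, 40 mm apart, facing along y: grip there from above. x points out along the arm, z up. Arm 16 mm wide, 10 mm thick (z -4 to +6 mm), out to x = 96 mm.
- lever_bore (a point): Centre of the mouth of the lever's through bore in the hub's underside, axes as lever_hub. Splined: round opening of radius 10.2 mm, five slots 6.2 mm wide out to radius 14 mm at 60, 120, 180, 240, 300 deg from x. Towards the arm (0 deg) there is no slot, so the lever fits the stem in one rotation only. Play when fitted: about 0.05 rad either way.
- lever_grip (a point): Centre of the black upright grip at the end of the lever's arm, 95 mm along x from the bore axis, 16 mm above mid-hub; 20 mm diameter, 30 mm tall (z -15 to +15 mm).
- valve: Aluminium valve block 110 x 80 x 40 mm on a steel flange, fixed to the worktop. Origin on the stem's axis at worktop height, z up. How its stem stands is not measured: the lever slides on with its arm pointing somewhere from -2.75 to -1.25 rad about z from this frame's x (roughly to the robot's right and back); find it by turning the lever to and fro under a light push of 5-10 N.
- stem_tip (a point): Top of the upright splined steel stem, on its axis, z = 76 mm. Plain nose from there down to z = 62 mm, radius 9.4 mm, tapering to 5 mm over the top 5 mm. Below, z = 44 to 62 mm, five teeth 5 mm wide out to radius 12.5 mm at 60 deg pitch, the sixth missing (it faces the way the lever's arm will point). A lever not in line lies on the tooth tops (lever_hub at z = 76 mm).
- stem_seat (a point): Top of the collar (radius 17 mm) round the stem's foot, on the axis, z = 44 mm. Fully home the hub's underside rests on it (lever_hub at z = 58 mm). The stem turns stiffly (about 0.25 N m friction) and stays where it is left; the fitted lever swings counter-clockwise to -0.8 rad in the valve's frame, where its arm meets the stop post.
- stop_post: Round steel post 10 mm in diameter on the valve block, z = 40 to 68 mm, 50 mm from the stem's axis. Origin at its foot, z up; its x axis points the way the lever's arm points when it rests against the post (-0.8 rad in the valve's frame).
- lab_timer: Bystander: white wedge-shaped timer 66 x 78 x 36 mm; origin at the centre of its underside.
- dropper_bottle: Bystander: small brown dropper bottle with black cap, 30 mm diameter, 93 mm tall; origin at the centre of its underside.
- petri_dish: Bystander: clear flat dish 60 mm diameter, 14 mm tall; origin at the centre of its underside.

How it is judged:
By the outcome, as a careful person would: the job done as asked, in the order asked, and still so for the second after the job is handed in, with the robot touching nothing.
It also fails if it takes over 72 s, if anything falls off the work surface, if the arm or the gripper's body presses on something with over 40 N, if the wrist force passes 120 N, or if a joint passes its speed limit or range.

## Working session

There is one attempt and no reset: what is moved stays moved. The work goes in short steps, Python scripts to look and compute and a tool call to move; the robot and the scene stay as the last step left them, time stands still between calls to the robot, and variables do not carry over. Pictures are saved under pics/ and viewed, at most 10 in all, crops included, and the job is handed in when it is done.

Besides the shell and the picture viewer there is one more tool, called after "Emit:" in YAML: its name, and indented under it one key for each argument. apply_moves: Moves the arm, as the interface text tells. Its arguments: {"type":"object","properties":{"motion":{"type":"array"},"squeeze":{"type":"number"}},"required":["motion"]}

```bash
mkdir -p pics
python3 - <<'E'
from bench import robot, vision
import cv2, numpy as np
s=robot.get_state(); print(s, robot.grasp_offset)
for n in ("scene","top"):
    c=vision.camera(n); cv2.imwrite(f"pics/{n}0.png",c["img"][:,:,::-1]); np.savez(f"{n}0.npz",**c)
    print(n,c["fx"],c["cx"],c["cy"],np.round(c["world_from_camera"],3).tolist())
E
```

```text
{'time_s': 0.0, 'joints': array([-6.89271224e+01,  1.36825746e+01, -8.17565468e-01,  7.55851275e+01,
        2.31032727e-04,  9.00014222e+01]), 'qd': array([ 0.0365594 , -0.08638803, -0.00468066, -0.00726849,  0.02114812,
       -0.03487683]), 'tau': array([ 3.29214308e-04, -5.38784373e+01,  3.46435153e+01,  1.82923529e-02,
        5.73674424e-05, -1.43111771e-05]), 'position': array([ 188.7061966 , -489.73216735,  404.05840221]), 'tool_rot': array([-1.79914732e+02, -2.28915932e-04,  2.10714551e+01]), 'wrist_force': array([-0.18361872,  0.05726185,  0.35938476]), 'torque': array([ 0.00404234, -0.06497169, -0.04038308]), 'grip_force': 0.0, 'grip_width': 1.0000779764033787} 154.70000000000002
scene 477.041940455901 320.09497572197455 236.8800671543789 [[-0.8, -0.282, 0.53, 39.967], [-0.6, 0.359, -0.714, 760.724], [0.011, -0.889, -0.457, 514.018], [0.0, 0.0, 0.0, 1.0]]
top 460.0024380832403 319.4036571023767 243.58264304450478 [[0.002, -0.984, 0.177, 361.856], [-1.0, 0.0, 0.01, 38.899], [-0.01, -0.177, -0.984, 1087.586], [0.0, 0.0, 0.0, 1.0]]
```

View pics/scene0.png

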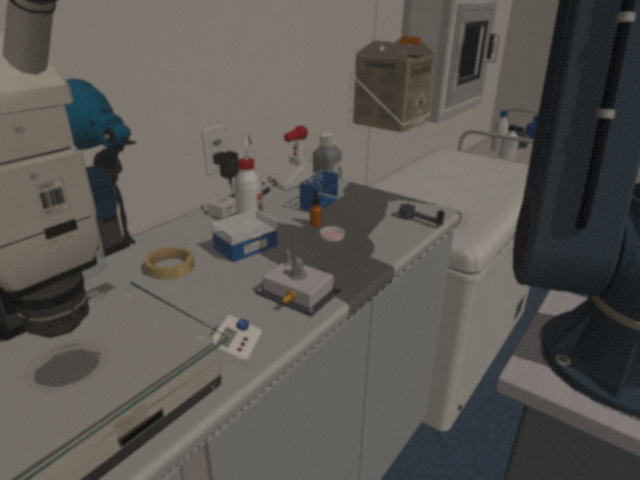

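View pics/top0.png

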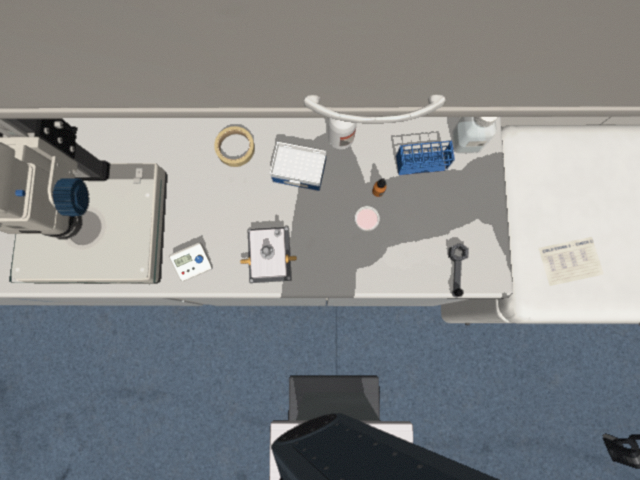

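The top view shows the lever hub at about (458,251) and its grip at (458,292). The valve stem is near (268,250), with the stop post near (277,232). The timer is at (190,261), the bottle at (380,187) and the dish at (367,218). I'll zoom in next.

Run:
```python
import cv2, numpy as np
t=np.load("top0.npz"); im=t["img"][:,:,::-1]
a=cv2.resize(im[225:305,420:500],(400,400),interpolation=cv2.INTER_CUBIC)
b=cv2.resize(im[212:292,230:310],(400,400),interpolation=cv2.INTER_CUBIC)
s=np.load("scene0.npz")["img"][:,:,::-1]
cv2.imwrite("pics/crop1.png",np.hstack([a,b]))
d=t["depth"]; W=t["world_from_camera"]
def P(u,v):
    z=d[v,u]; p=W@[(u-t["cx"])/t["fx"]*z,(v-t["cy"])/t["fy"]*z,z,1]; return np.round(p[:3],1)
for p in [(458,250),(458,252),(455,247),(458,292),(268,250),(268,246),(268,265),(277,232),(330,270),(480,270)]: print(p,P(*p))
```

```text
(458, 250) [ 542.2 -281.4   -0.9]
(458, 252) [ 536.7 -279.9    3.3]
(455, 247) [ 544.  -265.5   30.8]
(458, 292) [ 438.7 -262.7   45.7]
(268, 250) [530.5 164.7  69.9]
(268, 246) [541.2 166.   61.1]
(268, 265) [500.2 167.3  42.9]
(277, 232) [572.6 145.7  65.9]
(330, 270) [ 361.9   38.9 1087.6]
(480, 270) [ 494.1 -330.9   -0.8]
```

View pics/crop1.png

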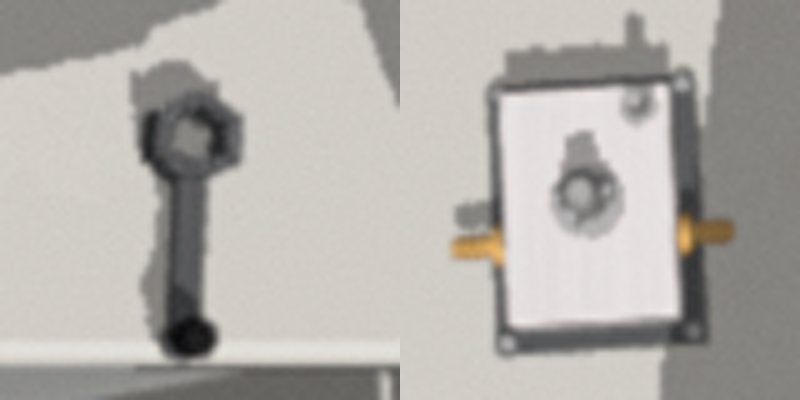

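The enlarged crops show the lever hub's top face centred near (459.4,252.3) and the grip top near (458.4,292). The stem tip is near (266.2,250), the collar near (267.6,251.8) and the post top near (277.6,232.4). Next I'll measure these with ray casts and check them against the depth data.

```bash
cat > h.py <<'E'
import numpy as np, cv2
def ray(c,u,v,z):
    W=c["world_from_camera"]; d=W[:3,:3]@[(u-c["cx"])/c["fx"],(v-c["cy"])/c["fy"],1]
    return W[:3,3]+d*(z-W[2,3])/d[2]
def proj(c,p):
    q=np.linalg.inv(c["world_from_camera"])@[*p,1]; return np.array([c["fx"]*q[0]/q[2]+c["cx"],c["fy"]*q[1]/q[2]+c["cy"]])
def cloud(c):
    v,u=np.mgrid[:480,:640]; z=c["depth"]
    P=np.stack([(u-c["cx"])/c["fx"]*z,(v-c["cy"])/c["fy"]*z,z,np.ones_like(z)],-1)@c["world_from_camera"].T
    return P[...,:3]
E
python3 - <<'E'
from h import *
t=np.load("top0.npz"); s=np.load("scene0.npz")
for n,u,v,z in [("hub",459.4,252.3,28),("grip",458.4,292,45),("stem",266.2,250,76),("collar",267.6,251.8,44),("post",277.6,232.4,68)]:
    p=ray(t,u,v,z); print(n,p.round(1),proj(s,p).round(1))
P=cloud(t); x,y,z=P[...,0],P[...,1],P[...,2]
for n,m in [("hub",(abs(x-537)<30)&(abs(y+281)<30)&(z>22)&(z<35)),("grip",(abs(x-440)<20)&(abs(y+275)<25)&(z>38)&(z<52)),("stem",(abs(x-535)<18)&(abs(y-165)<18)&(z>64)),("post",(abs(x-573)<15)&(abs(y-146)<15)&(z>60))]:
    q=P[m]; print(n,len(q),q.mean(0).round(1),q.min(0).round(1),q.max(0).round(1))
# lever dark mask in lab image: arm axis
g=cv2.cvtColor(t["img"],cv2.COLOR_RGB2GRAY); 
m=((z>15)&(z<26)&(x>455)&(x<505)&(abs(y+275)<30)); q=P[m]; print(len(q),q.mean(0), np.polyfit(q[:,0],q[:,1],1) if len(q)>3 else 0)
# block top outline
m=((abs(z-40)<4)&(abs(x-530)<80)&(abs(y-165)<70)).astype(np.uint8)
pts=P[m>0][:,:2].astype(np.float32); print("block",cv2.minAreaRect(pts))
b=cv2.resize(s["img"][250:320,250:350,::-1],(800,560),interpolation=cv2.INTER_CUBIC); cv2.imwrite("pics/crop2.png",b)
E
```

```text
hub [ 532.  -275.8   28. ] [407.1 206. ]
grip [ 438.7 -263.8   45. ] [439.9 210.6]
stem [529.5 168.   76. ] [298.1 257.6]
collar [530.6 168.8  44. ] [297.6 272.4]
post [571.2 144.1  68. ] [289.3 249.8]
hub 179 [ 533.2 -275.8   27. ] [ 513.9 -297.2   22.2] [ 554.6 -255.1   32.8]
grip 55 [ 439.2 -266.    42.6] [ 432.  -275.8   38. ] [ 448.3 -257.8   48.4]
stem 57 [530.3 169.7  73.7] [521.7 162.1  64.2] [539.5 178.2  79.6]
post 17 [575.  146.9  67. ] [570.8 143.2  62.8] [579.5 150.3  70.4]
141 [ 480.03547963 -270.58570173   19.00357895] [-9.36832290e-02 -2.25614428e+02]
block ((530.6346435546875, 171.62466430664062), (109.54814147949219, 87.88697052001953), 3.8293349742889404)
```

View pics/crop2.png

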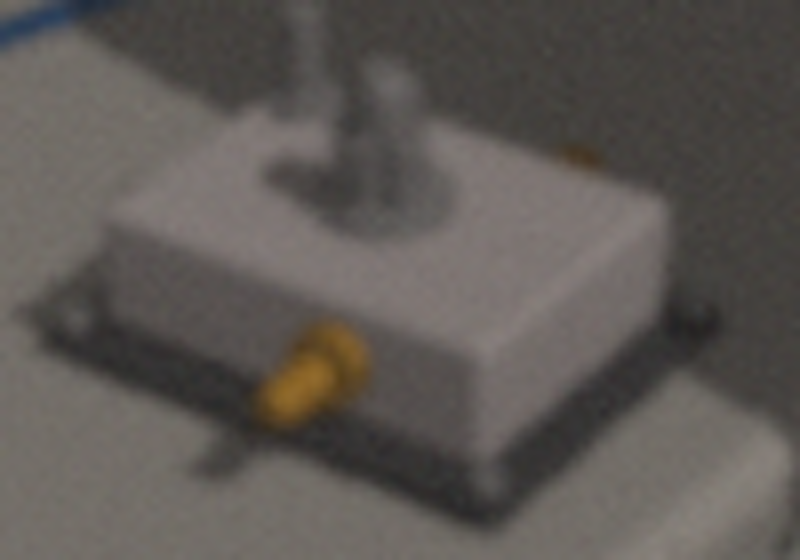

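The scene view has the stem tip at about (299.4,258.7), against a predicted (298,257.6), so the position holds to within about 2 mm. The hub is at (532,-276) with its arm at about 174°, and the stem is at (530,168). The valve yaw is about 3.5°. I'll move above the hub now.

Emit:
apply_moves:
  motion:
    - [[0.3435,0.214,-0.105,-27,1],[0.3435,0.214,-0.105,-27,1],[0.3435,0.214,-0.105,-27,1],[0.3435,0.214,-0.105,-27,1],[0.3435,0.214,-0.105,-27,1]]

```text
time_s: 0.6
position: [383.9, -368.3, 344.9]
tool_rot: [-180.0, 0.0, -6.1]
wrist_force: [-0.3, -0.4, 0.3]
grip_width: 1.001
grip_force: 0.0
```

Emit:
apply_moves:
  motion:
    - [[0.138,0.086,-0.042,0,1],[0.138,0.086,-0.042,0,1],[0.138,0.086,-0.042,0,1],[0.138,0.086,-0.042,0,1],[0.138,0.086,-0.042,0,1]]

```text
time_s: 1.1
position: [522.2, -281.8, 302.0]
tool_rot: [-179.9, 0.1, -5.7]
wrist_force: [-0.2, 0.2, 0.5]
grip_width: 1.0
grip_force: 0.0
```

Run:
```python
from bench import robot, vision
import cv2,numpy as np
c=vision.camera("top");np.savez("top1.npz",**c)
s=robot.get_state(); print(s['position'],s['tool_rot'],s['joints'])
cv2.imwrite("pics/t1.png",cv2.resize(c["img"][190:310,400:520,::-1],(600,600),interpolation=cv2.INTER_CUBIC))
```

```text
[ 521.02198755 -282.84010601  302.62780985] [-1.79968301e+02  1.01794191e-01 -5.81299359e+00] [-2.84933537e+01  2.30922331e+01 -2.22202642e+00  6.47918858e+01
 -1.00029499e-02  1.57319677e+02]
```

Emit:
apply_moves:
  motion:
    - [[0.0113,0.007,-0.03,0,1],[0.0113,0.007,-0.065,0,1],[0.0113,0.007,-0.095,0,1],[0.0113,0.007,-0.115,0,1],[0.0113,0.007,-0.115,0,1]]

```text
time_s: 1.65
position: [529.7, -277.1, 186.3]
tool_rot: [-179.9, 0.3, -6.0]
wrist_force: [-0.9, 0.0, 0.3]
grip_width: 0.997
grip_force: 0.0
```

Run:
```python
from bench import robot, vision
import cv2,numpy as np
c=vision.camera("scene");np.savez("sc1.npz",**c)
s=robot.get_state(); print(s['position'],s['tool_rot'],s['wrist_force'])
cv2.imwrite("pics/s1.png",cv2.resize(c["img"][150:250,350:480,::-1],(780,600),interpolation=cv2.INTER_CUBIC))
```

```text
[ 530.51133861 -277.33717297  188.08489086] [-1.79956776e+02  1.31143112e-01 -6.02433945e+00] [-0.07842872 -0.42977037  0.30927777]
```

View pics/s1.png

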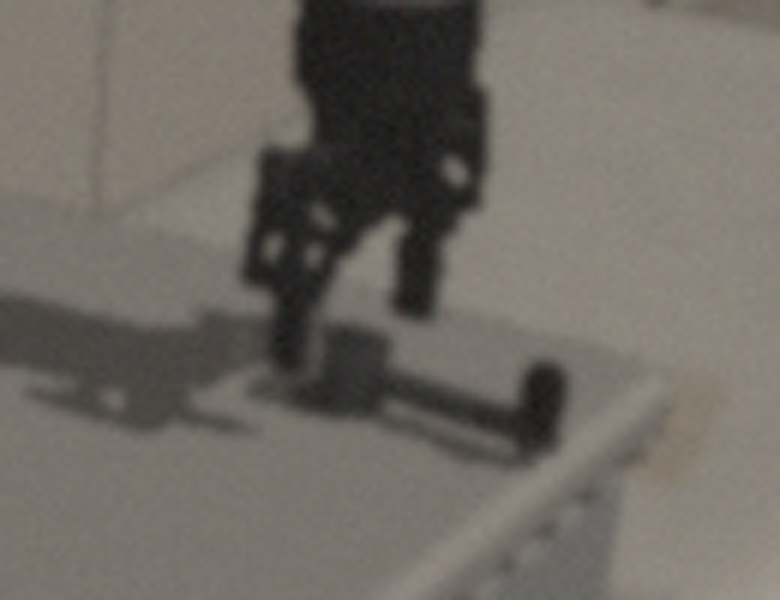

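The scene crop shows the open fingers on either side of the hub, which is at about (355,370) in the crop. I'll lower to grip height and close.

Emit:
apply_moves:
  motion:
    - [[0.0015,0.0015,-0.013,0,1],[0.0015,0.0015,-0.013,0,1],[0.0015,0.0015,-0.013,0,0.3],[0.0015,0.0015,-0.013,0,0.3],[0.0015,0.0015,-0.013,0,0.3]]
  squeeze: 50

```text
time_s: 2.2
position: [533.7, -275.0, 176.0]
tool_rot: [180.0, -0.0, -5.9]
wrist_force: [0.4, -0.5, 3.3]
grip_width: 0.521
grip_force: 2.9
```

Emit:
apply_moves:
  motion:
    - [[0,0,0,0,0.3],[0,0,0,0,0.3],[0,0,0,0,0.3],[0,0,0,0,0.3],[0,0,0,0,0.3]]

```text
time_s: 2.7
position: [533.8, -275.2, 176.3]
tool_rot: [180.0, -0.1, -5.9]
wrist_force: [-0.7, -1.7, 5.6]
grip_width: 0.459
grip_force: 51.4
```

Emit:
apply_moves:
  motion:
    - [[0,0,0.02,0,0.3],[0,0,0.06,0,0.3],[0,0,0.1,0,0.3],[0,0,0.124,0,0.3],[0,0,0.124,0,0.3]]

```text
time_s: 3.2
position: [534.3, -275.3, 303.1]
tool_rot: [179.9, -0.3, -5.9]
wrist_force: [0.4, -0.5, -2.2]
grip_width: 0.461
grip_force: 51.3
```

Emit:
apply_moves:
  motion:
    - [[0,0.04,0,6,0.3],[0,0.085,0,12,0.3],[0,0.13,0,18,0.3],[0,0.175,0,25,0.3],[0,0.22,0,31,0.3]]

```text
time_s: 3.7
position: [532.7, -53.3, 297.9]
tool_rot: [-179.9, 0.1, 25.3]
wrist_force: [0.8, 0.4, -2.4]
grip_width: 0.46
grip_force: 51.4
```

Emit:
apply_moves:
  motion:
    - [[0,0.045,0,0,0.3],[0,0.09,0,0,0.3],[0,0.135,0,0,0.3],[0,0.18,0,0,0.3],[0,0.22,0,0,0.3]]

```text
time_s: 4.2
position: [532.7, 167.1, 298.0]
tool_rot: [-180.0, 0.1, 25.1]
wrist_force: [0.9, -0.9, -2.3]
grip_width: 0.457
grip_force: 51.4
```

Run:
```python
from bench import robot, vision
import cv2,numpy as np
c=vision.camera("scene");np.savez("sc2.npz",**c)
s=robot.get_state(); print({k:np.round(s[k],2) for k in ('position','tool_rot','wrist_force','torque','grip_width','joints')})
cv2.imwrite("pics/s2.png",cv2.resize(c["img"][180:310,220:390,::-1],(784,600),interpolation=cv2.INTER_CUBIC))
```

```text
{'position': array([532.89, 171.61, 297.93]), 'tool_rot': array([-179.81,    0.  ,   25.27]), 'wrist_force': array([-0.01,  4.81, -1.79]), 'torque': array([ 0.37, -0.11,  0.04]), 'grip_width': np.float64(0.46), 'joints': array([ 17.81,  20.2 ,  -7.53,  62.3 ,   0.18, 172.53])}
```

View pics/s2.png

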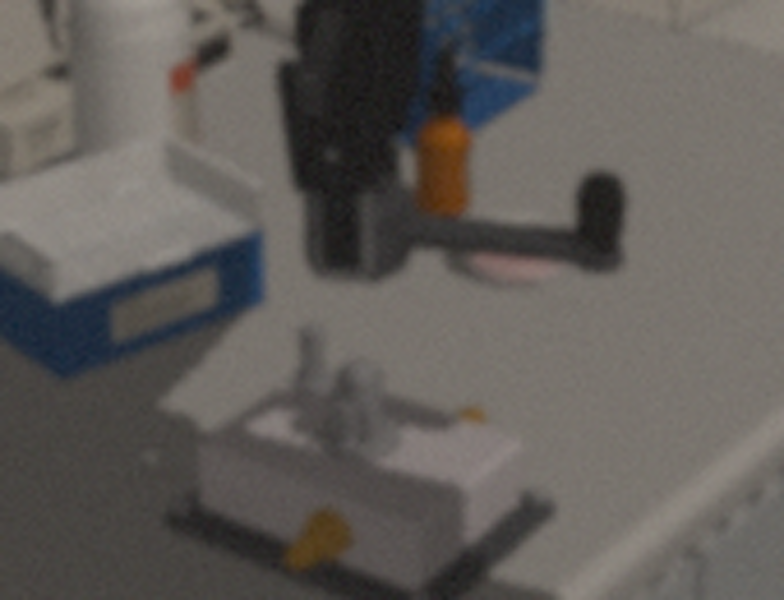

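The scene crop shows the hub held squarely above the stem (hub about (357,235), stem tip about (358,370)), with the arm pointing back to the right. I'll descend carefully.

Emit:
apply_moves:
  motion:
    - [[-0.0015,-0.001,-0.02,0,0.3],[-0.0015,-0.001,-0.036,0,0.3],[-0.0015,-0.001,-0.036,0,0.3],[-0.0015,-0.001,-0.036,0,0.3],[-0.0015,-0.001,-0.036,0,0.3]]

```text
time_s: 4.75
position: [532.2, 163.9, 263.8]
tool_rot: [-180.0, -0.0, 25.1]
wrist_force: [0.6, -0.6, -2.6]
grip_width: 0.458
grip_force: 51.5
```

```bash
cat > st.py <<'E'
from bench import robot
import numpy as np
s=robot.get_state(); print({k:np.round(s[k],2).tolist() for k in ('time_s','position','tool_rot','wrist_force','torque','grip_width')})
E
python3 st.py
```

```text
{'time_s': 4.75, 'position': [532.21, 163.88, 263.81], 'tool_rot': [-180.0, -0.02, 25.05], 'wrist_force': [0.55, -0.58, -2.58], 'torque': [0.02, -0.0, 0.01], 'grip_width': 0.46}
```

Emit:
apply_moves:
  motion:
    - [[-0.001,0.005,0,0,0.3],[-0.001,0.005,-0.004,0,0.3],[-0.001,0.005,-0.009,0,0.3],[-0.001,0.005,-0.013,0,0.3],[-0.001,0.005,-0.016,0,0.3]]

```text
time_s: 5.25
position: [530.8, 168.9, 246.9]
tool_rot: [-180.0, 0.0, 25.1]
wrist_force: [-0.8, 0.1, -3.0]
grip_width: 0.459
grip_force: 51.6
```

```bash
python3 st.py
```

```text
{'time_s': 5.25, 'position': [530.83, 168.92, 246.88], 'tool_rot': [-179.99, 0.03, 25.07], 'wrist_force': [-0.77, 0.14, -3.04], 'torque': [0.01, -0.02, 0.0], 'grip_width': 0.46}
```

Emit:
apply_moves:
  motion:
    - [[0,0,-0.003,0,0.3],[0,0,-0.005,0,0.3],[0,0,-0.007,0,0.3],[0,0,-0.008,0,0.3],[0,0,-0.008,0,0.3]]

```text
time_s: 5.75
position: [530.9, 169.0, 239.4]
tool_rot: [-180.0, 0.0, 25.1]
wrist_force: [0.0, 0.8, -2.3]
grip_width: 0.456
grip_force: 51.6
```

Emit:
apply_moves:
  motion:
    - [[0,0,-0.001,0,0.3],[0,0,-0.002,0,0.3],[0,0,-0.002,0,0.3],[0,0,-0.002,0,0.3],[0,0,-0.002,0,0.3]]

```text
time_s: 6.25
position: [531.1, 169.1, 237.9]
tool_rot: [-180.0, -0.0, 25.1]
wrist_force: [-1.9, 0.1, 5.5]
grip_width: 0.455
grip_force: 52.5
```

Emit:
apply_moves:
  motion:
    - [[0,0,0,2,0.3],[0,0,0,4,0.3],[0,0,0,6,0.3],[0,0,0,8,0.3],[0,0,0,10,0.3]]

```text
time_s: 6.75
position: [531.1, 169.1, 237.4]
tool_rot: [-180.0, -0.0, 35.2]
wrist_force: [0.6, -0.8, -2.6]
grip_width: 0.462
grip_force: 51.7
```

```bash
python3 st.py
```

```text
{'time_s': 6.75, 'position': [531.09, 169.08, 237.36], 'tool_rot': [-180.0, -0.02, 35.16], 'wrist_force': [0.62, -0.8, -2.65], 'torque': [-0.05, -0.03, 0.06], 'grip_width': 0.46}
```

Emit:
apply_moves:
  motion:
    - [[0,0,-0.0005,0,0.3],[0,0,-0.001,0,0.3],[0,0,-0.001,0,0.3],[0,0,-0.001,0,0.3],[0,0,-0.001,0,0.3]]

```text
time_s: 7.25
position: [531.0, 169.0, 236.4]
tool_rot: [-180.0, 0.0, 35.1]
wrist_force: [0.4, 0.1, -2.2]
grip_width: 0.458
grip_force: 51.7
```

```bash
python3 st.py
```

```text
{'time_s': 7.25, 'position': [530.95, 169.01, 236.37], 'tool_rot': [-179.99, 0.01, 35.06], 'wrist_force': [0.42, 0.08, -2.21], 'torque': [0.01, -0.07, 0.0], 'grip_width': 0.46}
```

Emit:
apply_moves:
  motion:
    - [[0,0,-0.0007,0,0.3],[0,0,-0.0014,0,0.3],[0,0,-0.002,0,0.3],[0,0,-0.002,0,0.3],[0,0,-0.002,0,0.3]]

```text
time_s: 7.75
position: [531.0, 169.0, 234.4]
tool_rot: [-180.0, 0.0, 35.1]
wrist_force: [-0.5, 0.4, -2.7]
grip_width: 0.458
grip_force: 51.7
```

```bash
python3 st.py
```

```text
{'time_s': 7.75, 'position': [530.96, 169.03, 234.44], 'tool_rot': [-179.99, 0.0, 35.07], 'wrist_force': [-0.5, 0.42, -2.69], 'torque': [0.02, -0.01, -0.0], 'grip_width': 0.46}
```

It's sliding on freely with no force. I'll continue down, watching the force.

Emit:
apply_moves:
  motion:
    - [[0,0,-0.001,0,0.3],[0,0,-0.002,0,0.3],[0,0,-0.003,0,0.3],[0,0,-0.004,0,0.3],[0,0,-0.005,0,0.3]]

```text
time_s: 8.25
position: [531.0, 169.0, 229.4]
tool_rot: [-180.0, 0.0, 35.1]
wrist_force: [-0.9, -0.1, -2.2]
grip_width: 0.456
grip_force: 51.7
```

Emit:
apply_moves:
  motion:
    - [[0,0,-0.001,0,0.3],[0,0,-0.002,0,0.3],[0,0,-0.003,0,0.3],[0,0,-0.004,0,0.3],[0,0,-0.005,0,0.3]]

```text
time_s: 8.75
position: [531.0, 169.0, 224.4]
tool_rot: [-180.0, -0.0, 35.1]
wrist_force: [-0.5, -0.0, -3.0]
grip_width: 0.46
grip_force: 51.7
```

Emit:
apply_moves:
  motion:
    - [[0,0,-0.001,0,0.3],[0,0,-0.002,0,0.3],[0,0,-0.003,0,0.3],[0,0,-0.0035,0,0.3],[0,0,-0.0035,0,0.3]]

```text
time_s: 9.25
position: [530.9, 169.0, 220.9]
tool_rot: [-180.0, 0.0, 35.1]
wrist_force: [0.0, 0.2, -2.5]
grip_width: 0.457
grip_force: 51.7
```

Emit:
apply_moves:
  motion:
    - [[0,0,-0.0003,0,0.3],[0,0,-0.0006,0,0.3],[0,0,-0.001,0,0.3],[0,0,-0.001,0,0.3],[0,0,-0.001,0,0.3]]

```text
time_s: 9.75
position: [531.0, 169.0, 220.3]
tool_rot: [-180.0, -0.0, 35.1]
wrist_force: [-1.3, -0.4, 3.8]
grip_width: 0.459
grip_force: 52.2
```

Seated at the expected home height of 220.3. One more light press, then I'll start the swing, watching the lateral force.

Emit:
apply_moves:
  motion:
    - [[0,0,-0.0004,0,0.3],[0,0,-0.0004,0,0.3],[0,0,-0.0004,0,0.3],[0,0,-0.0004,0,0.3],[0,0,-0.0004,0,0.3]]

```text
time_s: 10.25
position: [530.9, 169.0, 220.2]
tool_rot: [180.0, -0.0, 35.1]
wrist_force: [-3.2, -0.6, 7.7]
grip_width: 0.457
grip_force: 53.0
```

Emit:
apply_moves:
  motion:
    - [[0,0,0.0005,2,0.3],[0,0,0.0005,4,0.3],[0,0,0.0005,6,0.3],[0,0,0.0005,8,0.3],[0,0,0.0005,10,0.3]]

```text
time_s: 10.75
position: [530.9, 168.9, 220.3]
tool_rot: [-180.0, 0.0, 45.1]
wrist_force: [-1.9, -0.9, 2.5]
grip_width: 0.46
grip_force: 52.3
```

```bash
python3 st.py
```

```text
{'time_s': 10.75, 'position': [530.85, 168.93, 220.26], 'tool_rot': [-179.99, 0.01, 45.13], 'wrist_force': [-1.9, -0.9, 2.53], 'torque': [-0.16, 0.39, -0.32], 'grip_width': 0.46}
```

Emit:
apply_moves:
  motion:
    - [[0,0,0,4,0.3],[0,0,0,8,0.3],[0,0,0,12,0.3],[0,0,0,16,0.3],[0,0,0,20,0.3]]

```text
time_s: 11.25
position: [531.1, 168.8, 220.3]
tool_rot: [180.0, 0.0, 65.2]
wrist_force: [-0.7, -1.8, 3.7]
grip_width: 0.454
grip_force: 52.2
```

```bash
python3 st.py
```

```text
{'time_s': 11.25, 'position': [531.07, 168.84, 220.27], 'tool_rot': [179.97, 0.01, 65.2], 'wrist_force': [-0.66, -1.75, 3.74], 'torque': [-0.34, 0.12, -0.29], 'grip_width': 0.45}
```

Emit:
apply_moves:
  motion:
    - [[0,0,0,4,0.3],[0,0,0,8,0.3],[0,0,0,12,0.3],[0,0,0,16,0.3],[0,0,0,20,0.3]]

```text
time_s: 11.75
position: [531.3, 168.8, 220.3]
tool_rot: [179.9, 0.0, 85.2]
wrist_force: [2.1, -2.3, 0.7]
grip_width: 0.458
grip_force: 52.1
```

```bash
python3 st.py
```

```text
{'time_s': 11.75, 'position': [531.3, 168.79, 220.27], 'tool_rot': [179.95, 0.02, 85.19], 'wrist_force': [2.11, -2.29, 0.74], 'torque': [-0.36, -0.06, -0.28], 'grip_width': 0.46}
```

Emit:
apply_moves:
  motion:
    - [[0,0,0,4,0.3],[0,0,0,8,0.3],[0,0,0,12,0.3],[0,0,0,16,0.3],[0,0,0,20,0.3]]

```text
time_s: 12.25
position: [531.5, 168.8, 220.3]
tool_rot: [179.9, 0.0, 105.2]
wrist_force: [2.1, -2.1, 0.8]
grip_width: 0.456
grip_force: 51.9
```

```bash
python3 st.py
```

```text
{'time_s': 12.25, 'position': [531.54, 168.81, 220.27], 'tool_rot': [179.93, 0.05, 105.19], 'wrist_force': [2.13, -2.08, 0.84], 'torque': [-0.39, -0.28, -0.33], 'grip_width': 0.46}
```

Emit:
apply_moves:
  motion:
    - [[-0.0003,0,0,4,0.3],[-0.0003,0,0,8,0.3],[-0.0003,0,0,12,0.3],[-0.0003,0,0,16,0.3],[-0.0003,0,0,20,0.3]]

```text
time_s: 12.75
position: [531.6, 168.9, 220.3]
tool_rot: [179.9, 0.1, 125.2]
wrist_force: [3.0, -1.2, -1.7]
grip_width: 0.457
grip_force: 51.6
```

```bash
python3 st.py
```

```text
{'time_s': 12.75, 'position': [531.64, 168.92, 220.31], 'tool_rot': [179.9, 0.09, 125.19], 'wrist_force': [3.05, -1.19, -1.71], 'torque': [-0.28, -0.73, -0.33], 'grip_width': 0.46}
```

Emit:
apply_moves:
  motion:
    - [[-0.0003,0,0,1.6,0.3],[-0.0003,0,0,3.2,0.3],[-0.0003,0,0,4.8,0.3],[-0.0003,0,0,6.4,0.3],[-0.0003,0,0,8,0.3]]

```text
time_s: 13.25
position: [531.6, 169.0, 220.3]
tool_rot: [179.9, 0.1, 133.1]
wrist_force: [6.3, -1.8, -2.7]
grip_width: 0.459
grip_force: 51.5
```

```bash
python3 st.py
```

```text
{'time_s': 13.25, 'position': [531.59, 169.0, 220.3], 'tool_rot': [179.88, 0.12, 133.06], 'wrist_force': [6.35, -1.8, -2.71], 'torque': [-0.3, -1.15, -0.31], 'grip_width': 0.46}
```

Emit:
apply_moves:
  motion:
    - [[0.001,0,0,0.6,0.3],[0.001,0,0,1.2,0.3],[0.001,0,0,1.8,0.3],[0.001,0,0,2.4,0.3],[0.001,0,0,3,0.3]]

```text
time_s: 13.75
position: [531.9, 169.0, 220.3]
tool_rot: [179.9, 0.1, 136.1]
wrist_force: [5.5, -1.7, -0.4]
grip_width: 0.461
grip_force: 52.0
```

```bash
python3 st.py
```

```text
{'time_s': 13.75, 'position': [531.9, 169.03, 220.28], 'tool_rot': [179.95, 0.06, 136.08], 'wrist_force': [5.47, -1.67, -0.36], 'torque': [-0.29, -1.0, -0.26], 'grip_width': 0.46}
```

Emit:
apply_moves:
  motion:
    - [[0.0005,0,0,0.5,0.3],[0.0005,0,0,1,0.3],[0.0005,0,0,1.5,0.3],[0.0005,0,0,2,0.3],[0.0005,0,0,2.5,0.3]]

```text
time_s: 14.25
position: [532.0, 169.0, 220.3]
tool_rot: [180.0, 0.0, 138.6]
wrist_force: [4.3, -3.3, 4.0]
grip_width: 0.463
grip_force: 52.4
```

```bash
python3 st.py
```

```text
{'time_s': 14.25, 'position': [532.03, 168.99, 220.26], 'tool_rot': [179.98, 0.03, 138.58], 'wrist_force': [4.28, -3.32, 4.01], 'torque': [-0.36, -0.87, -0.95], 'grip_width': 0.46}
```

The moment rose to 0.95 N m at yaw 138.6°, where the stop was expected (about 138°), so the arm is on the post. I'll release and rise.

Emit:
apply_moves:
  motion:
    - [[0,0,0,0,0.8],[0,0,0,0,0.8],[0,0,0,0,0.8],[0,0,0,0,0.8],[0,0,0,0,0.8]]

```text
time_s: 14.75
position: [531.7, 169.1, 219.9]
tool_rot: [-180.0, -0.0, 138.6]
wrist_force: [0.0, 0.3, 0.2]
grip_width: 0.801
grip_force: 0.0
```

Emit:
apply_moves:
  motion:
    - [[0,0,0.01,0,0.8],[0,0,0.03,0,0.8],[0,0,0.06,0,0.8],[0,0,0.1,0,0.8],[0,0,0.14,0,0.8]]

```text
time_s: 15.25
position: [531.5, 168.9, 362.1]
tool_rot: [-180.0, -0.0, 138.6]
wrist_force: [1.0, -0.4, 0.0]
grip_width: 0.803
grip_force: 0.0
```

Emit:
apply_moves:
  motion:
    - [[-0.03,-0.04,0.02,0,0.8],[-0.06,-0.08,0.04,0,0.8],[-0.08,-0.12,0.04,0,0.8],[-0.1,-0.16,0.04,0,0.8],[-0.12,-0.2,0.04,0,0.8]]

```text
time_s: 15.75
position: [410.4, -32.2, 401.2]
tool_rot: [180.0, 0.1, 138.6]
wrist_force: [-0.4, -0.7, -0.6]
grip_width: 0.802
grip_force: 0.0
```

```bash
python3 - <<'E'
from bench import robot, vision
from h import *
c=vision.camera("top"); s=vision.camera("scene"); np.savez("top3.npz",**c)
a=cv2.resize(c["img"][205:285,235:315,::-1],(400,400),interpolation=cv2.INTER_CUBIC)
b=cv2.resize(s["img"][235:315,255:335,::-1],(400,400),interpolation=cv2.INTER_CUBIC)
cv2.imwrite("pics/end.png",np.hstack([a,b]))
P=cloud(c); x,y,z=P[...,0],P[...,1],P[...,2]
g=P[(np.hypot(x-598,y-106)<30)&(z>75)&(z<100)]; h=P[(np.hypot(x-530,y-168.5)<25)&(z>64)&(z<85)]
for n,q in(("grip",g),("hub",h)): print(n,len(q),q.mean(0).round(1),np.percentile(q[:,2],[10,50,90]).round(1))
E
python3 st.py
```

```text
grip 61 [600.1 105.9  86.1] [82.3 86.7 89.6]
hub 247 [531.2 169.5  71.2] [67.7 71.4 74.4]
{'time_s': 15.85, 'position': [409.3, -34.12, 401.19], 'tool_rot': [-179.97, 0.06, 138.31], 'wrist_force': [0.48, 0.06, 0.16], 'torque': [0.02, 0.03, -0.0], 'grip_width': 0.8}
```

View pics/end.png

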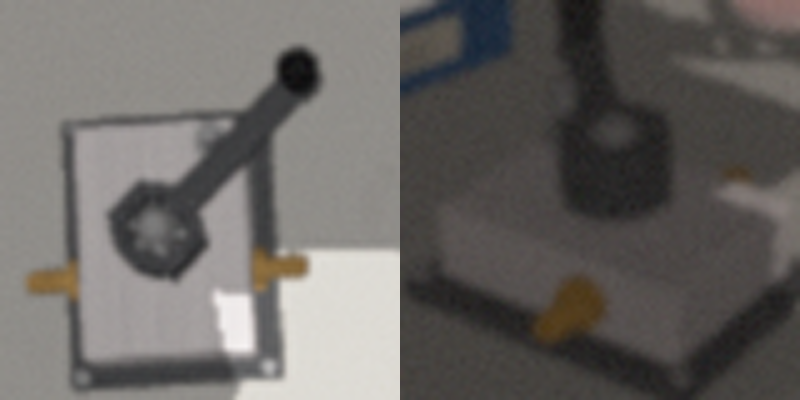

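The left crop shows the hub seated at (155,230) and the arm's left edge touching the post at (210,135), with the gripper clear. The hub top measures 71.4 mm, where 72 mm means fully home. The arm angle is -42.7°, against about -42.3° expected at the stop.

```bash
python3 -c "from bench import robot; print(robot.sign_off())"
```

```text
the job is handed in; nothing more can be done
None
```

The lever is fully home on the stem, swung counter-clockwise against the stop post and released; the job was handed in at about 16 s with only light forces used, and the timer, bottle and dish were not touched.

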